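# Swap the tubes in the spring-jaw welding jig

### The arm

A 6-joint arm with a two-finger parallel gripper is mounted at the origin on the work surface. World frame = base frame: x ahead of the robot, y to its left, z up, the work surface at z = 0. Lengths are in m, angles in degrees, forces in N, time in s.
With the tool pointing down it reaches from about 0.35 to 0.875 m from the base axis. Payload 4.2 kg.
Tool frame: the origin (TCP) lies midway between the tips of the shut fingers; the grasp point (between the pads) lies 19 mm behind it; z points along the fingers, y is the line along which they close (so a half turn about z gives the same grasp; the last joint's range is limited). The gripper opens to 87 mm and grips with 3 to 60 N. Pads are 19 mm wide; open, the fingers measure 117 mm over their backs; the gripper's body (75 mm by 190 mm) begins 51 mm behind the grasp point.
Start: joints at [91.077, 22.042, 0.453, 0, -68.411, -14.817], TCP at [0.148, 0.607, 0.223] pointing down, gripper open.
Joint ranges: [-179.83, 179.83], [-69.29, 118.12], [-61.27, 80.66], [-181.25, 117.63], [-171.15, -9.14], [-177.46, 177.46]. Speed limits (degrees/s): [159.86, 159.86, 180, 180, 180, 180].

### API

Orientations are given as a 3x3 rotation matrix whose columns are the frame's x, y, z axes.
In Python, from station import * gives the robot as it stands.
- The arm moves only by the tool move_arm, never from a script. Its argument "targets" is text: rows parted by semicolons, each of 4 numbers parted by spaces: the shift along the world's x, y, z in units of 25 mm (1.0 is 25 mm), then the turn about the world's z in units of 5 degrees (1.0 is 5 degrees). In form: tx ty tz spin; .... A call has 1 to 10 rows; each row shifts and turns the commanded pose from where the row before left it; what a row does not reach is not made up. A row lasts 1/12 s, in which the tool goes at most 41.7 mm and 7.16 degrees, less where a joint would pass 70% of its speed; a pose out of reach is approached as far as the arm can. A call is refused whole if a number of a shift passes 1 or a number of a turn 1, either way. A call with a gripper value outside its range is refused whole. "gripper" is the finger opening in mm, from 0 to 87, set as the call begins (left out, the last holds). The fingers move at their own pace and stop on an object; the grip force is fixed at half the most. Time passes only in rows, so rows that do not move let the fingers close. It gives the time, the measured TCP pose, the force, the opening and the grip force at its end, in the units of the state.
- sense(): the state, without advancing time (a new reading comes with each control period).
- capture(name): name is "scene" or "top" or "wrist"; returns a dict with "image" (420x560x3 uint8, blue, green, red), "fx", "fy", "cx", "cy" (pixels), "world_from_camera" (4x4, takes a point from camera to world coordinates); the wrist camera has in their place "hand_eye" (4x4, takes a point from camera to tool coordinates, whose origin is the TCP and whose axes are the flange's). Camera axes: x right, y up, looking along -z (the intrinsics and any distortion apply to the point x, -y, -z); pixel columns grow to the right and rows downward; lengths in m; the calibration is good to about 2 mm. A picture is of the moment at which its call begins: read the wrist's pose just before it. There is no depth.
- finish_job(): hands the job in; it is judged then, once.
The state is a dict: "time_s": time; "joints": joint angles; "joint_velocities": joint speeds; "effort": joint torques, N m; "tcp_pos": TCP position; "ee_rot": TCP orientation; "wrist_force": force on the tool from outside, world axes, zero at the start; "moment": the same for the moment, N m; "gripper_width": opening from 0.0 (shut) to 1.0 (fully open); "gripper_force": force on a finger pad.
Only numpy, scipy, OpenCV 4.12 (cv2) and the standard library are available. Lean on these libraries where they do the work, as an engineer would, in place of code of your own. Each camera call takes 0.05 s, during which the arm holds its last target. There are 200 camera calls.

### The job

Pull the jig's spring jaw right out to its stop, where it stays open, and swap the two tube offcuts: the round one goes upright in the jig, midway across the jaws, and the rectangular one upright in the cradle where the round one was. Then nudge the jaw off its catch so that it closes on the round tube. Stand the tubes, never knock them over, and leave the other things on the bench where they are.

Things in the scene. Friction and masses are not known exactly. Their poses are not given: they have to be found in the camera images.
- jig: Grey steel welding jig, fixed, any place and yaw. Origin on the bench. Base plate 15 mm thick, x -180 to +120, y +-60 mm. Fixed anvil 70 mm wide along y, top 70 mm above the bench, face at x = +60 mm looking to -x. The spring jaw slides along x; a tube stands on the plate between jaw and anvil, where fingers can take it only at its +-y sides. Steel guide rails, 8 mm high, flank the slide.
- jaw (a joint): Travel of the spring jaw, m: 0 closed, 0.080 at its stop, pulled towards the jig's -x. Jaw 70 mm wide, top 71 mm above the bench, face at jig x = 30 mm - travel: 0.010 on the rectangular tube, 0.020 on the round. A damped spring (7-12 N to pull slowly) closes it if let go early. Past 0.066 a catch draws it to the stop and holds; 5-9 N towards closed frees it and it shuts itself.
- jaw_bar (a point): Centre of the jaw's black round pull bar: 16 mm in diameter, 120 mm long, level, along the jig's y, 70 mm above the bench, moving with the jaw; at jig x = -60 mm - travel. Two lugs hold it at y = +-45 mm; between them it is free underneath down to 29 mm above the bench. The back of the jaw is 70 mm from the bar's axis. Axes are the jig's.
- jig_seat (a point): Where the round tube should stand: on the jig's base plate (15 mm above the bench), midway across, centre 25 mm from the anvil face (jig x = 35 mm, y = 0). Axes are the jig's. Set it down 5 to 15 mm short of the anvil, clear of its edge: the closing jaw pushes it home.
- rack: Bare steel cradle for one tube, fixed, any place and yaw. Origin on the bench under its middle. Floor 10 mm above the bench. Two tall cheeks at its +-y sides, 72 mm apart inside, tops 98 mm above the bench; low lips at its +-x sides, 58 mm apart inside, tops 22 mm. Fingers reach a tube only over the lips, closing along x. The rectangular tube fits only with its 60 mm side along y.
- square_tube: Offcut of rectangular steel tube, open ends, 40 mm (its x) by 60 mm (its y) by 80 mm high (z, standing), wall 4 mm, 0.27 to 0.5 kg. Origin: centre of its lower end. Starts standing in the closed jig, 60 mm side along the jig's y.
- round_tube: Offcut of round steel tube, open ends, 50 mm in diameter, 80 mm high (z, standing), wall 4 mm, 0.22 to 0.42 kg. Origin: centre of its lower end. Starts standing in the cradle.
- board: Fixed plywood board, 140 mm (x) by 120 mm (y), 8 mm thick, kept clear: a place to stand a tube for a while. Origin: under its middle, on the bench.
- spray_can: Bystander: upright spray can, 54 mm in diameter, 170 mm high. Origin: centre of its underside.
- paint_tin: Bystander: upright tin, 90 mm in diameter, 100 mm high. Origin: centre of its underside.
- iron_pot: Bystander: dark steel cup, 80 mm in diameter, 95 mm high. Origin: centre of its underside.
- wire_brush: Bystander: brush lying down, 160 mm long along its x, less than 45 mm high. Origin: under its middle.
- flange: Bystander: flat steel ring, 80 mm in diameter, 12 mm thick. Origin: centre of its underside.
- hammer: Bystander: hammer lying down, 260 mm long along its x. Origin: under its middle.
- angle_iron: Bystander: dark angle-iron offcut lying down, 160 mm long along its x, 30 mm high. Origin: under its middle.
Not all that is in view belongs to the job. What is shaped like the square_tube but yellow is not meant. Leave any green look-alike of the round_tube alone.

How it is judged (in metres and radians):
On the way:
1. the jaw is pulled out to its stop (within 4 mm) (value of joint jaw above 0.076 m), for 0.3 s.
At the end, for the whole second after the job is handed in: Jaw closed on the round tube (travel 16 to 24 mm), which stands upright on the jig, within 6 mm of the anvil and 15 mm of midway across; the rectangular tube stands upright on the cradle floor, within 13 mm of its middle; both at rest, tilted under 0.08 rad (value of joint jaw between 0.016 and 0.024 m and x of round_tube in the frame of jig_seat between -0.006 and 0.006 m and y of round_tube in the frame of jig_seat between -0.015 and 0.015 m and z of round_tube in the frame of jig_seat between -0.004 and 0.005 m and angle between each of round_tube, square_tube's own z axis and vertical below 0.08 rad and x of square_tube in the frame of rack between -0.013 and 0.013 m and y of square_tube in the frame of rack between -0.013 and 0.013 m and z of square_tube in the frame of rack between 0.006 and 0.015 m and linear speed of each of round_tube, square_tube below 0.02 m/s); the robot touches nothing.
It fails at once if a bystander is moved more than 30 mm (distance of any of spray_can, paint_tin, iron_pot, wire_brush, flange, hammer, angle_iron from where it was at the start of the episode above 0.03 m).
It fails at once if a tube is knocked over (leans more than 1.1 rad) (angle between any of square_tube, round_tube's own z axis and vertical above 1.1 rad).
It also fails if it takes over 72 s, if anything falls off the work surface, if the arm or the gripper's body presses on something with over 40 N, if the wrist force passes 120 N, or if a joint passes its speed limit or range.

## Working session

There is one attempt and no reset: what is moved stays moved. The work goes in short steps, Python scripts to look and compute and a tool call to move; the robot and the scene stay as the last step left them, time stands still between calls to the robot, and variables do not carry over. Pictures are saved under pics/ and viewed, at most 12 in all, crops included, and the job is handed in when it is done.

Besides the shell and the picture viewer there is one more tool, called after "Request:" by a JSON object that holds its "api" and its "payload". move_arm: Moves the arm, as the interface text tells. Its arguments: {"type":"object","properties":{"targets":{"type":"string"},"gripper":{"type":"number"}},"required":["targets"]}

```bash
ls; mkdir -p pics; python3 - <<'E'
from station import *
import cv2,numpy as np,pickle
s=sense();print(s)
for n in("scene","top","wrist"):
    c=capture(n);pickle.dump((s,c),open(f"pics/{n}0.pkl","wb"));cv2.imwrite(f"pics/{n}0.png",c["image"])
    print(n,{k:v for k,v in c.items() if k!="image"})
E
```

```text
pics
{'time_s': 0.0, 'joints': array([ 9.10773213e+01,  2.20903294e+01,  3.80257157e-01, -2.69298324e-02,
       -6.84106653e+01, -1.48162431e+01]), 'joint_velocities': array([-0.05137294, -0.06195512, -0.04524979,  0.08302123,  0.04022176,
       -0.0563451 ]), 'effort': array([-1.06354216e-04, -3.90660775e+01,  1.87410468e+01,  4.22015369e+00,
        1.10182186e-02, -1.95042221e-04]), 'tcp_pos': array([0.14828822, 0.60654316, 0.22147274]), 'ee_rot': array([[ 9.71346834e-01, -2.37666088e-01, -3.97343687e-04],
       [-2.37666391e-01, -9.71344539e-01, -2.11507117e-03],
       [ 1.16723071e-04,  2.14890293e-03, -9.99997684e-01]]), 'wrist_force': array([-0.11497925,  0.20311045,  0.11722201]), 'moment': array([0.02054544, 0.02082607, 0.00048296]), 'gripper_force': 0.0, 'gripper_width': 1.0011247829318373}
scene {'fx': 537.3975360752288, 'fy': 537.3975360752288, 'cx': 283.5995868504707, 'cy': 205.34556595197924, 'world_from_camera': array([[ 0.34006159, -0.76425533,  0.54797071,  1.56273298],
       [ 0.9404015 ,  0.27746158, -0.19662171, -0.33373485],
       [-0.00177163,  0.58217597,
[... 227 characters left out ...]
[-0.02678244,  0.98057596, -0.19430258,  0.32835938],
       [-0.99953801, -0.02906293, -0.0088951 , -0.01754988],
       [-0.01436932,  0.19397458,  0.98090131,  1.37747491],
       [ 0.        ,  0.        ,  0.        ,  1.        ]])}
wrist {'fx': 333.1930993454317, 'fy': 333.1930993454317, 'cx': 280.8085495307686, 'cy': 208.80498021640014, 'hand_eye': array([[ 1.46031742e-03,  9.63027084e-01,  2.69400638e-01,
         7.45177829e-02],
       [ 9.99998928e-01, -1.43536360e-03, -2.89612630e-04,
        -1.87695191e-03],
       [ 1.07783063e-04,  2.69400772e-01, -9.63028147e-01,
        -1.61748951e-01],
       [ 0.00000000e+00,  0.00000000e+00,  0.00000000e+00,
         1.00000000e+00]])}
```

View pics/scene0.png

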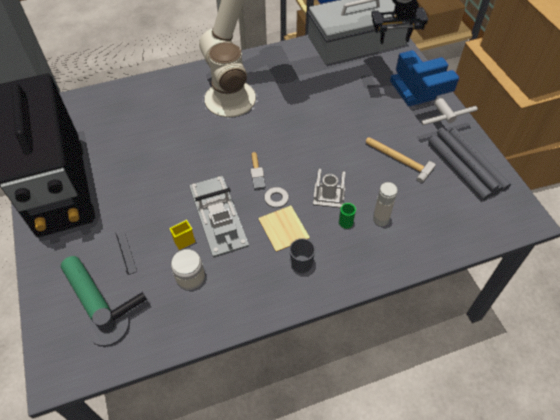

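View pics/top0.png

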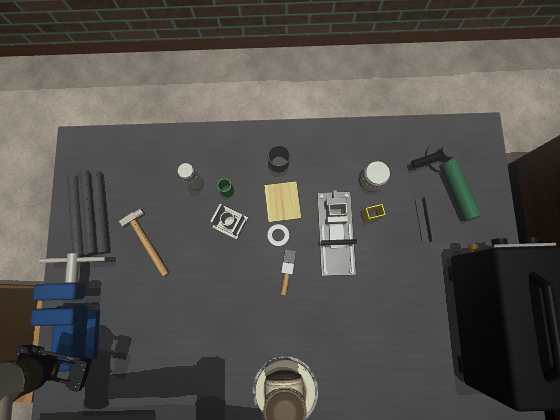

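The top view has the jig at about (337,233) with its bar at (338,242), and the board at (283,201). Candidates for the square tube are the grey one in the jig at (338,210) and the yellow one at (375,212). For the round tube they are the grey one in the cradle at (229,220) and the green one at (225,187). The grey ones fit the description, because they stand in the jig and the cradle. I'll confirm that in one enlarged crop.

```bash
python3 - <<'E'
import cv2,numpy as np
t=cv2.imread("pics/top0.png");s=cv2.imread("pics/scene0.png")
def crop(im,u,v,w,h):
    return cv2.resize(im[v:v+h,u:u+w],(400,300),interpolation=cv2.INTER_CUBIC)
out=np.vstack([np.hstack([crop(t,290,185,120,90),crop(t,200,175,80,60)]),np.hstack([crop(s,165,170,120,90),crop(s,295,160,80,60)])])
cv2.imwrite("pics/crop1.png",out)
E
```

```text
(no output)
```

View pics/crop1.png

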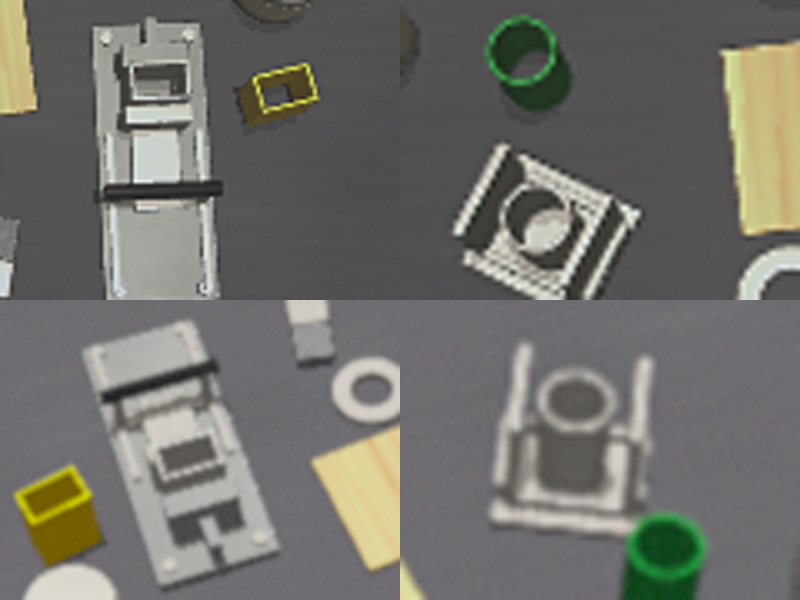

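The crop confirms them. The grey rectangular tube is in the jig with the anvil at the far (+x) end and the bar towards the robot. The grey round tube is in the cradle, and the green and yellow tubes are look-alikes. Next come coarse positions.

```bash
cat > h.py <<'E'
import numpy as np,pickle,cv2
def load(n): return pickle.load(open(f"pics/{n}.pkl","rb"))
def cam(n):
    s,c=load(n)
    if "world_from_camera" in c: return c,c["world_from_camera"]
    T=np.eye(4);T[:3,:3]=s["ee_rot"];T[:3,3]=s["tcp_pos"]
    return c,T@c["hand_eye"]
def ray(n,u,v):
    c,T=cam(n);d=T[:3,:3]@np.array([(u-c["cx"])/c["fx"],-(v-c["cy"])/c["fy"],-1.]);return T[:3,3],d/np.linalg.norm(d)
def onz(n,u,v,z):
    o,d=ray(n,u,v);return o+d*(z-o[2])/d[2]
def tri(*obs):
    A=np.zeros((3,3));b=np.zeros(3);R=[ray(*o) for o in obs]
    for o,d in R: P=np.eye(3)-np.outer(d,d);A+=P;b+=P@o
    p=np.linalg.solve(A,b);return p,[np.linalg.norm(np.cross(p-o,d)) for o,d in R]
def proj(n,p):
    c,T=cam(n);q=np.linalg.inv(T)@np.append(p,1);return c["cx"]-c["fx"]*q[0]/q[2],c["cy"]+c["fy"]*q[1]/q[2]
E
python3 - <<'E'
from h import *
np.set_printoptions(precision=4,suppress=True)
for nm,u,v,z in [("jigfarL",317.9,192.5,.015),("farR",350.6,191.6,.015),("nearL",323,275,.015),("nearR",355,274,.015),("barL",320.9,242.6,.07),("barR",356.3,241.1,.07),("sqc",338,210,.095),("rackc tube top",229,219,.09),("board",283,201,.008),("pot",279,153,.095),("can",186,171,.17),("flange",278,235,.012),("tin",376,173,.1),("green",224,187,.08),("yellow",375,211,.08),("brushtop",289,250,.02),("brushbot",285,294,.02)]:
    print(nm,onz("top",u,v,z)[:2])
E
```

```text
Traceback (most recent call last):
  File "h.py", line 11, in onz
    o,d=ray(n,u,v);return o+d*(z-o[2])/d[2]
        ~~~^^^^^^^
  File "h.py", line 9, in ray
    c,T=cam(n);d=T[:3,:3]@np.array([(u-c["cx"])/c["fx"],-(v-c["cy"])/c["fy"],-1.]);return T[:3,3],d/np.linalg.norm(d)
        ~~~^^^
  File "h.py", line 4, in cam
    s,c=load(n)
        ~~~~^^^
  File "h.py", line 2, in load
    def load(n): return pickle.load(open(f"pics/{n}.pkl","rb"))
                                    ~~~~^^^^^^^^^^^^^^^^^^^^^^
FileNotFoundError: [Errno 2] No such file or directory: 'pics/top.pkl'
```

```bash
python3 - <<'E'
from h import *
np.set_printoptions(precision=4,suppress=True)
for nm,u,v,z in [("jigfarL",317.9,192.5,.015),("farR",350.6,191.6,.015),("nearL",323,275,.015),("nearR",355,274,.015),("barL",320.9,242.6,.07),("barR",356.3,241.1,.07),("sqc",338,210,.095),("rackc tube top",229,219,.09),("board",283,201,.008),("pot",279,153,.095),("can",186,171,.17),("flange",278,235,.012),("tin",376,173,.1),("green",224,187,.08),("yellow",375,211,.08),("brushtop",289,250,.02),("brushbot",285,294,.02)]:
    print(nm,onz("top0",u,v,z)[:2])
E
```

```text
jigfarL [ 0.6726 -0.1404]
farR [ 0.6723 -0.2595]
nearL [ 0.3749 -0.1447]
nearR [ 0.3753 -0.2566]
barL [ 0.4824 -0.1377]
barR [ 0.4841 -0.2584]
sqc [ 0.589  -0.1986]
rackc tube top [0.5697 0.1734]
board [ 0.6462 -0.0122]
pot [ 0.7993 -0.0032]
can [0.7194 0.3031]
flange [0.5209 0.0092]
tin [ 0.7142 -0.3358]
green [0.6859 0.1924]
yellow [ 0.5848 -0.3273]
brushtop [ 0.4652 -0.0285]
brushbot [ 0.3135 -0.01  ]
```

Request:
{"api": "move_arm", "payload": {"targets": "0.8 -1 0 0.8;0.8 -1 0 0.8;0.8 -1 0 0.8;0.8 -1 0 0.8;0.8 -1 0 0.8;0.8 -1 0 0.8;0.8 -1 0 0.8;0.8 -1 0 0.8;0.8 -1 0 0.8;0.8 -1 0 0.8"}}

```text
time_s: 0.98
tcp_pos: [0.349, 0.3556, 0.2224]
ee_rot: [[0.895, 0.446, -0.0], [0.446, -0.895, -0.0], [-0.0, 0.0, -1.0]]
wrist_force: [0.8, 0.5, -0.2]
gripper_width: 0.999
gripper_force: 0.0
```

Request:
{"api": "move_arm", "payload": {"targets": "0.8 -1 0 0.8;0.8 -1 0 0.8;0.8 -1 0 0.8;0.8 -1 0 0.8;0.8 -1 0 0.8;0.8 -0.6 0 0.8;0.8 -0.6 0 0.8;0.8 -0.6 0 0.8;0.8 -0.6 0 0.8;0 0 0 0"}}

```text
time_s: 1.82
tcp_pos: [0.5307, 0.17, 0.2218]
ee_rot: [[0.467, 0.884, -0.0], [0.884, -0.467, -0.001], [-0.001, 0.0, -1.0]]
wrist_force: [0.1, 0.6, -0.1]
gripper_width: 1.0
gripper_force: 0.0
```

```bash
cat > snap.py <<'E'
import sys,pickle,cv2
from station import *
n=sys.argv[1];s=sense();c=capture("wrist");pickle.dump((s,c),open(f"pics/{n}.pkl","wb"));cv2.imwrite(f"pics/{n}.png",c["image"])
import numpy as np
print(s["time_s"],s["tcp_pos"].round(4),np.degrees(np.arctan2(s["ee_rot"][1,1],s["ee_rot"][0,1])).round(2),"j6",s["joints"][5].round(1),"F",s["wrist_force"].round(1),"w",round(s["gripper_width"]*87,1),s["gripper_force"])
E
python3 snap.py w1
```

```text
1.8167 [0.5307 0.17   0.2218] -27.84 j6 117.7 F [ 0.1  0.6 -0.1] w 87.0 0.0
```

View pics/w1.png

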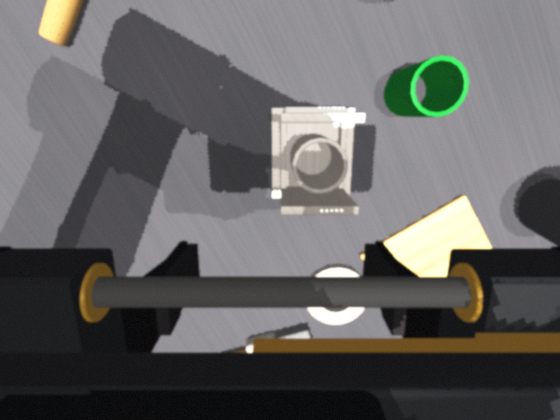

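The wrist view shows the round tube's rim at about (319,162) in the cradle. The cheeks lie at the top and bottom of the image, and the lips at left and right. The green look-alike is at (440,85). I'll take a second cradle view, then go to the jig.

Request:
{"api": "move_arm", "payload": {"targets": "0.9 -0.5 0 0;0.9 -0.5 0 0;0.9 -0.5 0 0;0 0 0 0;0 0 0 0"}}

```text
time_s: 2.28
tcp_pos: [0.5957, 0.1346, 0.2217]
ee_rot: [[0.467, 0.884, -0.002], [0.884, -0.467, -0.0], [-0.001, -0.001, -1.0]]
wrist_force: [-0.4, 0.4, 0.3]
gripper_width: 0.996
gripper_force: 0.0
```

```bash
python3 snap.py w2; python3 -c "
from h import *
print(load('w2')[0]['joints'].round(1))"
```

```text
2.2833 [0.5957 0.1346 0.2217] -27.84 j6 124.3 F [-0.4  0.4  0.3] w 86.7 0.0
[ 27.9  20.7  -1.7  -0.  -67.7 124.3]
```

Request:
{"api": "move_arm", "payload": {"targets": "-0.1 -0.3 0 -1;-0.1 -0.3 0 -1;-0.1 -0.3 0 -1;-0.1 -0.3 0 -1;-0.1 -0.3 0 -1;-0.1 -0.3 0 -1;-0.1 -0.3 0 -1;-0.1 -0.3 0 -1;-0.1 -0.3 0 -1;-0.1 -0.3 0 -1"}}

```text
time_s: 3.17
tcp_pos: [0.5696, 0.0603, 0.2229]
ee_rot: [[0.978, 0.209, 0.0], [0.209, -0.978, 0.0], [0.0, -0.0, -1.0]]
wrist_force: [-0.2, 0.2, -0.1]
gripper_width: 1.003
gripper_force: 0.0
```

Request:
{"api": "move_arm", "payload": {"targets": "-0.1 -0.3 0 -1;-0.1 -0.3 0 -1;-0.1 -0.3 0 -1;-0.1 -0.3 0 -1;-0.1 -0.3 0 -1;-0.1 -0.3 0 -1;-0.1 -0.3 0 -1;-0.1 -0.3 0 -1;-0.1 -0.3 0 -1;-0.1 -0.3 0 -1"}}

```text
time_s: 4.0
tcp_pos: [0.5447, -0.0146, 0.2229]
ee_rot: [[0.789, -0.614, 0.0], [-0.614, -0.789, 0.0], [-0.0, -0.0, -1.0]]
wrist_force: [0.2, -0.4, -0.2]
gripper_width: 0.999
gripper_force: 0.0
```

Request:
{"api": "move_arm", "payload": {"targets": "-0.1 -0.3 0 -1;-0.1 -0.3 0 -1;-0.1 -0.3 0 -1;-0.1 -0.3 0 -1;-0.1 -0.3 0 -1;-0.1 -0.3 0 -1;-0.1 -0.3 0 -1;-0.1 -0.3 0 -1;-0.1 -0.3 0 -1;0 0 0 -1"}}

```text
time_s: 4.83
tcp_pos: [0.522, -0.0826, 0.2229]
ee_rot: [[0.035, -0.999, -0.0], [-0.999, -0.035, 0.0], [-0.0, 0.0, -1.0]]
wrist_force: [-0.3, 0.3, 0.1]
gripper_width: 1.003
gripper_force: 0.0
```

```bash
python3 snap.py w3; python3 -c "
from h import *
print(load('w3')[0]['joints'].round(1))"
```

```text
4.8333 [ 0.522  -0.0826  0.2229] -177.98 j6 -6.6 F [-0.3  0.3  0.1] w 87.2 0.0
[  8.6  12.6 -13.   -0.  -64.4  -6.6]
```

View pics/w3.png

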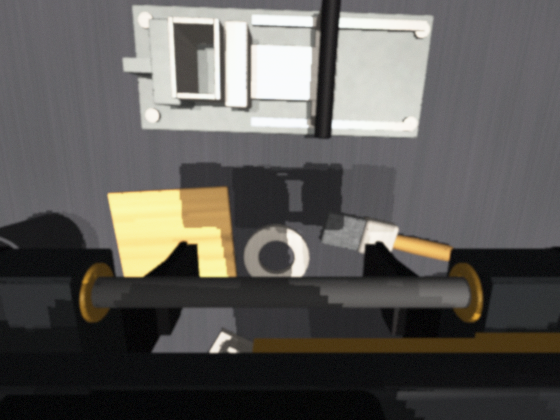

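The jig is fully in view. Its plate corners are near (135,8), (433,14), (418,135) and (143,128), the bar's end is at (322,135), the square tube's rim at (194,57), and the board at (172,235). I'll take a second view shifted for parallax.

Request:
{"api": "move_arm", "payload": {"targets": "-0.8 -0.8 0 -0.4;-0.8 -0.8 0 0;-0.8 -0.8 0 0;0 0 0 0;0 0 0 0"}}

```text
time_s: 5.3
tcp_pos: [0.4623, -0.1427, 0.2231]
ee_rot: [[0.005, -1.0, 0.001], [-1.0, -0.005, 0.0], [-0.0, -0.001, -1.0]]
wrist_force: [0.7, -0.1, -0.0]
gripper_width: 1.002
gripper_force: 0.0
```

```bash
python3 snap.py w4; python3 - <<'E'
from h import *
ims=[cv2.imread(f"pics/{n}.png") for n in("w3","w4","w1","w2")]
a=ims[0][0:150,110:450];b=ims[1][0:260,60:460]
def rz(i,w,h): return cv2.resize(i,(w,h),interpolation=cv2.INTER_CUBIC)
out=np.vstack([np.hstack([rz(ims[0][0:150,110:310],400,300),rz(ims[1][60:210,60:260],400,300)]),np.hstack([rz(ims[2][95:230,230:410],400,300),rz(ims[3][95:230,130:310],400,300)])])
cv2.imwrite("pics/crop2.png",out)
E
```

```text
5.3 [ 0.4623 -0.1427  0.2231] -179.69 j6 -1.8 F [ 0.7 -0.1 -0. ] w 87.1 0.0
```

View pics/crop2.png

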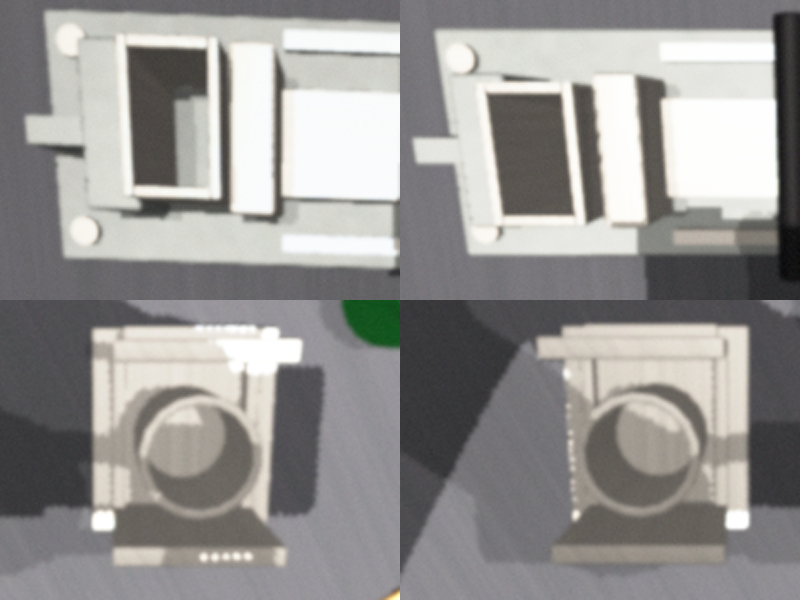

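```bash
cat > m.py <<'E'
from h import *
np.set_printoptions(precision=4,suppress=True)
A=lambda x,y:("w3",110+x/2,y/2); B=lambda x,y:("w4",60+(x-400)/2,60+y/2)
C=lambda x,y:("w1",230+.45*x,95+.45*(y-300)); D=lambda x,y:("w2",130+.45*(x-400),95+.45*(y-300))
def T(nm,*o):
    p,r=tri(*o);print(nm,p,np.array(r)*1e3);return p
sq=[T("sq",A(*a),B(*b)) for a,b in zip([(118,35),(219,36),(221,199),(126,197)],[(476,83),(571,83),(586,222),(490,224)])]
print("sq centre",np.mean(sq,0))
pl=[T("plate",A(*a),B(*b)) for a,b in zip([(46,11),(63,257)],[(436,30),(470,254)])]
for n,u,v in [("w3",433,14),("w3",418,136)]: print("near",onz(n,u,v,.015))
jw=[T("jawtop",A(*a),B(*b)) for a,b in zip([(230,43),(272,44),(274,214),(234,211)],[(595,75),(636,75),(648,222),(608,222)])]
rt=T("round",C(200,456),D(640.5,456.5))
ck=[T("cheek",C(*a),D(*b)) for a,b in zip([(113,338),(302,338),(302,361),(113,361),(113,546),(286,546),(286,565),(113,565)],[(537,338),(725,338),(725,358),(537,358),(553,545),(725,545),(725,563),(553,563)])]
ck=np.array(ck);print("rack",ck.mean(0));e=(ck[1]-ck[0]+ck[2]-ck[3]+ck[5]-ck[4]+ck[6]-ck[7])
print("cheek dir",np.degrees(np.arctan2(e[1],e[0])))
# bar: dark mask on both
for n,(v0,v1,u0,u1) in dict(w3=(5,140,290,350),w4=(5,215,420,500)).items():
    g=cv2.imread(f"pics/{n}.png").max(2)
    for v in range(v0,v1,20 if n=="w3" else 25):
        k=np.where(g[v,u0:u1]<45)[0]
        if len(k): print(n,v,u0+k.min(),u0+k.max(),onz(n,u0+k.mean(),v,.07)[:2])
g=cv2.imread("pics/w3.png");hsv=cv2.cvtColor(g,cv2.COLOR_BGR2HSV)
E
python3 m.py
```

```text
sq [ 0.6154 -0.2248  0.0952] [0.1285 0.1285]
sq [ 0.5757 -0.2252  0.0969] [0.1982 0.1982]
sq [ 0.5773 -0.1661  0.0897] [0.4492 0.4492]
sq [ 0.6153 -0.1657  0.0978] [1.2411 1.2411]
sq centre [ 0.5959 -0.1954  0.0949]
plate [ 0.6756 -0.254   0.013 ] [0.0038 0.0038]
plate [ 0.6763 -0.1351  0.0114] [0.6095 0.6095]
near [ 0.3786 -0.257   0.015 ]
near [ 0.3761 -0.1387  0.015 ]
jawtop [ 0.576  -0.2299  0.0672] [0.3317 0.3317]
jawtop [ 0.558  -0.2303  0.066 ] [0.6003 0.6003]
jawtop [ 0.5578 -0.1615  0.0615] [0.608 0.608]
jawtop [ 0.5757 -0.1621  0.0661] [0.6634 0.6634]
round [0.5773 0.1815 0.0835] [0.6524 0.6524]
cheek [0.5675 0.2386 0.0966] [0.5553 0.5553]
cheek [0.6294 0.206  0.0979] [0.5583 0.5583]
cheek [0.6258 0.1993 0.1002] [0.0204 0.0204]
cheek [0.5639 0.2318 0.0986] [0.0158 0.0158]
cheek [0.5299 0.1672 0.0939] [0.3428 0.3428]
cheek [0.5918 0.1352 0.0957] [0.3316 0.3316]
cheek [0.5884 0.1289 0.0977] [0.1261 0.1261]
cheek [0.5265 0.1609 0.0959] [0.1373 0.1373]
rack [0.5779 0.1835 0.0971]
cheek dir -27.541380563187797
w3 5 322 339 [ 0.488  -0.2452]
w3 25 320 336 [ 0.4891 -0.2301]
w3 45 321 335 [ 0.4877 -0.2146]
w3 65 320 334 [ 0.4874 -0.1986]
w3 85 319 333 [ 0.4868 -0.1822]
w3 105 317 331 [ 0.4874 -0.1652]
w3 125 315 329 [ 0.4882 -0.1476]
```

The heights agree with the text. The jig is at about (0.5565,-0.1955) with yaw near 0, the bar at x 0.487, and the cradle at (0.578,0.1835) with its x axis at -27.5°. Next I'll grip the bar.

Request:
{"api": "move_arm", "payload": {"targets": "0.5 -0.7 -0.5 0;0.5 -0.7 -0.5 0;0 -0.7 -0.9 0;0 0 -1 0;0 0 -1 0;0 0 -1 0;0 0 -1 0;0 0 -1 0;0 0 0 0;0 0 0 0", "gripper": 60}}

```text
time_s: 6.18
tcp_pos: [0.4884, -0.1946, 0.0492]
ee_rot: [[0.007, -1.0, -0.003], [-1.0, -0.007, -0.0], [0.0, 0.003, -1.0]]
wrist_force: [0.2, 0.4, 1.1]
gripper_width: 0.69
gripper_force: 0.0
```

Request:
{"api": "move_arm", "payload": {"targets": "0 0 0 0;0 0 0 0;0 0 0 0;0 0 0 0;0 0 0 0;0 0 0 0", "gripper": 0}}

```text
time_s: 6.68
tcp_pos: [0.4886, -0.1955, 0.0506]
ee_rot: [[0.004, -1.0, 0.001], [-1.0, -0.004, -0.0], [0.0, -0.001, -1.0]]
wrist_force: [0.1, 0.1, 0.2]
gripper_width: 0.323
gripper_force: 0.0
```

Request:
{"api": "move_arm", "payload": {"targets": "0 0 0 0;0 0 0 0;0 0 0 0;0 0 0 0;-0.1 0 0 0;-0.2 0 0 0;-0.2 0 0 0;-0.2 0 0 0;-0.2 0 0 0;-0.2 0 0 0"}}

```text
time_s: 7.52
tcp_pos: [0.4667, -0.1956, 0.05]
ee_rot: [[0.006, -1.0, 0.013], [-1.0, -0.006, -0.001], [0.001, -0.013, -1.0]]
wrist_force: [10.5, -1.2, -12.0]
gripper_width: 0.175
gripper_force: 29.9
```

Request:
{"api": "move_arm", "payload": {"targets": "-0.2 0 0 0;-0.2 0 0 0;-0.2 0 0 0;-0.2 0 0 0;-0.2 0 0 0;-0.2 0 0 0;-0.2 0 0 0;-0.1 0 0 0;0 0 0 0;0 0 0 0"}}

```text
time_s: 8.35
tcp_pos: [0.4215, -0.1956, 0.0499]
ee_rot: [[0.004, -1.0, -0.004], [-1.0, -0.004, 0.0], [-0.0, 0.004, -1.0]]
wrist_force: [-3.9, -3.6, 2.0]
gripper_width: 0.172
gripper_force: 30.0
```

Request:
{"api": "move_arm", "payload": {"targets": "-0.1 0 0 0;-0.05 0 0 0;0 0 0 0;0 0 0 0;0 0 0 0"}}

```text
time_s: 8.77
tcp_pos: [0.4178, -0.1956, 0.0499]
ee_rot: [[0.004, -1.0, -0.004], [-1.0, -0.004, 0.0], [-0.0, 0.004, -1.0]]
wrist_force: [-4.0, -4.4, 1.3]
gripper_width: 0.172
gripper_force: 30.0
```

Request:
{"api": "move_arm", "payload": {"targets": "0 0 0 0;0 0 0 0;0 0 0 0;0 0 0 0;0 0 0 0;0 0 0 0;0 0 0.3 0;0 0 0.8 0;0 0 1 0;0 0 1 0", "gripper": 60}}

```text
time_s: 9.6
tcp_pos: [0.4195, -0.1953, 0.1287]
ee_rot: [[0.005, -1.0, -0.001], [-1.0, -0.005, 0.0], [-0.0, 0.001, -1.0]]
wrist_force: [0.4, 1.0, -0.5]
gripper_width: 0.681
gripper_force: 0.0
```

```bash
python3 snap.py w5; python3 - <<'E'
from h import *
g=cv2.imread("pics/w5.png").max(2)
for v in range(5,240,25):
    k=np.where(g[v,150:480]<45)[0]+150
    if len(k): print(v,k.min(),k.max(),len(k),onz("w5",np.median(k),v,.07)[:2].round(4))
E
```

```text
9.6 [ 0.4195 -0.1953  0.1287] -179.73 j6 5.0 F [ 0.4  1.  -0.5] w 59.2 0.0
155 276 296 10 [ 0.4211 -0.2424]
180 277 296 10 [ 0.417  -0.2257]
205 276 296 21 [ 0.4172 -0.2084]
230 277 296 20 [ 0.4166 -0.1903]
```

The jaw is at its stop, with the bar at x 0.417. Now the square tube.

Request:
{"api": "move_arm", "payload": {"targets": "0.2 0 0.4 1;0.4 0 0.3 1;0.4 0 0 1;0.4 0 0 1;0.4 0 0 1;0.4 0 0 1;0.4 0 0 1;0.4 0 0 1;0.4 0 0 1;0.4 0 0 1", "gripper": 87}}

```text
time_s: 10.48
tcp_pos: [0.5154, -0.1953, 0.1455]
ee_rot: [[0.772, -0.636, 0.001], [-0.636, -0.772, 0.0], [0.001, -0.001, -1.0]]
wrist_force: [-0.3, 0.1, 0.3]
gripper_width: 0.998
gripper_force: 0.0
```

Request:
{"api": "move_arm", "payload": {"targets": "0.4 0 0 1;0.4 0 0 1;0.4 0 0 1;0.4 0 0 1;0.4 0 0 1;0.4 0 0 1;0.4 0 0 1;0.4 0 0 1;0 0 0 0;0 0 0 0"}}

```text
time_s: 11.32
tcp_pos: [0.5947, -0.1952, 0.145]
ee_rot: [[1.0, 0.002, -0.0], [0.002, -1.0, 0.0], [-0.0, -0.0, -1.0]]
wrist_force: [-0.3, -0.1, -0.4]
gripper_width: 0.993
gripper_force: 0.0
```

Request:
{"api": "move_arm", "payload": {"targets": "0 0 -1 0;0 0 -1 0;0 0 -1 0;0 0 -0.7 0;0 0 -0.45 0;0 0 0 0;0 0 0 0"}}

```text
time_s: 11.9
tcp_pos: [0.5946, -0.1955, 0.0416]
ee_rot: [[1.0, 0.004, -0.0], [0.004, -1.0, -0.0], [-0.0, 0.0, -1.0]]
wrist_force: [-0.1, -0.2, -0.4]
gripper_width: 1.003
gripper_force: 0.0
```

Request:
{"api": "move_arm", "payload": {"targets": "0 0 0 0;0 0 0 0;0 0 0 0;0 0 0 0;0 0 0 0;0 0 0 0;0 0 0 0;0 0 0 0", "gripper": 0}}

```text
time_s: 12.57
tcp_pos: [0.595, -0.1958, 0.042]
ee_rot: [[1.0, 0.005, 0.001], [0.005, -1.0, -0.001], [0.001, 0.001, -1.0]]
wrist_force: [-0.8, -1.1, 4.6]
gripper_width: 0.69
gripper_force: 30.0
```

Request:
{"api": "move_arm", "payload": {"targets": "0 0 0.3 0;0 0 0.7 0;0 0 1 0;0 0 1 0;0.3 1 0 -0.6;0.3 1 0 -0.7;0.3 1 0 -0.7;0.3 1 0 -0.7;0.3 1 0 -0.7;0.3 1 0 -0.7"}}

```text
time_s: 13.4
tcp_pos: [0.6387, -0.0438, 0.1151]
ee_rot: [[0.937, -0.349, -0.003], [-0.349, -0.937, 0.001], [-0.003, 0.0, -1.0]]
wrist_force: [-0.3, -0.8, -3.6]
gripper_width: 0.688
gripper_force: 30.0
```

Request:
{"api": "move_arm", "payload": {"targets": "0.2 1 0 -0.7;0 0.4 -0.5 -0.7;0 0 -1 0;0 0 -1 0;0 0 -0.4 0;0 0 -0.15 0;0 0 0 0;0 0 0 0;0 0 0 0"}}

```text
time_s: 14.15
tcp_pos: [0.6459, -0.0104, 0.0417]
ee_rot: [[0.889, -0.458, 0.003], [-0.458, -0.889, 0.0], [0.003, -0.002, -1.0]]
wrist_force: [-0.5, 0.3, -2.9]
gripper_width: 0.686
gripper_force: 30.0
```

Request:
{"api": "move_arm", "payload": {"targets": "0 0 -0.15 0;0 0 -0.08 0;0 0 -0.04 0;0 0 0 0;0 0 0 0"}}

```text
time_s: 14.57
tcp_pos: [0.6453, -0.0104, 0.0351]
ee_rot: [[0.889, -0.457, 0.002], [-0.457, -0.889, -0.0], [0.002, -0.001, -1.0]]
wrist_force: [-1.7, 1.0, 6.1]
gripper_width: 0.685
gripper_force: 30.0
```

Request:
{"api": "move_arm", "payload": {"targets": "0 0 0 0;0 0 0 0;0 0 0 0;0 0 0 0;0 0 0 0;0 0 0.5 0;0 0 1 0;0 0 1 0;0 0 1 0;0 0 1 0", "gripper": 87}}

```text
time_s: 15.4
tcp_pos: [0.6447, -0.0105, 0.148]
ee_rot: [[0.889, -0.458, 0.001], [-0.458, -0.889, -0.0], [0.001, -0.0, -1.0]]
wrist_force: [0.6, 0.1, 0.1]
gripper_width: 0.998
gripper_force: 0.0
```

Request:
{"api": "move_arm", "payload": {"targets": "-0.1 0.4 0 1;-0.1 0.4 0 1;-0.1 0.4 0 1;-0.1 0.4 0 1;-0.1 0.4 0 1;-0.1 0.4 0 1;-0.1 0.4 0 1;-0.2 0.4 0 1;-0.2 0.4 0 1;-0.2 0.4 0 1"}}

```text
time_s: 16.23
tcp_pos: [0.6121, 0.0901, 0.1468]
ee_rot: [[0.92, 0.391, 0.001], [0.391, -0.92, 0.0], [0.001, 0.0, -1.0]]
wrist_force: [-0.1, 0.2, 0.2]
gripper_width: 1.0
gripper_force: 0.0
```

Request:
{"api": "move_arm", "payload": {"targets": "-0.2 0.5 0 1;-0.2 0.5 0 1;-0.2 0.5 0 1;-0.2 0.5 0 1;-0.2 0.5 0 1;-0.2 0.4 0 1;-0.2 0.4 0 1;0 0.4 0 1;0 0 0 0;0 0 0 0"}}

```text
time_s: 17.07
tcp_pos: [0.5773, 0.1824, 0.1465]
ee_rot: [[0.459, 0.888, 0.001], [0.888, -0.459, 0.0], [0.001, 0.001, -1.0]]
wrist_force: [0.6, -0.2, 0.5]
gripper_width: 1.001
gripper_force: 0.0
```

```bash
python3 snap.py w6
```

```text
17.0667 [0.5773 0.1824 0.1465] -27.32 j6 119.8 F [ 0.6 -0.2  0.5] w 87.1 0.0
```

Request:
{"api": "move_arm", "payload": {"targets": "0 0 -1 0;0 0 -1 0;0 0 -1 0;0 0 -0.7 0;0 0 -0.5 0;0 0 0 0;0 0 0 0"}}

```text
time_s: 17.7
tcp_pos: [0.5772, 0.1813, 0.0405]
ee_rot: [[0.459, 0.888, -0.001], [0.888, -0.459, -0.001], [-0.001, -0.0, -1.0]]
wrist_force: [-0.8, -0.3, 1.1]
gripper_width: 1.001
gripper_force: 0.0
```

Request:
{"api": "move_arm", "payload": {"targets": "0 0 0 0;0 0 0 0;0 0 0 0;0 0 0 0;0 0 0 0;0 0 0 0;0 0 0 0;0 0 0 0;0 0 0 0;0 0 0 0", "gripper": 0}}

```text
time_s: 18.53
tcp_pos: [0.5771, 0.1821, 0.041]
ee_rot: [[0.458, 0.889, -0.0], [0.889, -0.458, 0.0], [-0.0, -0.0, -1.0]]
wrist_force: [-0.9, 0.3, 3.1]
gripper_width: 0.571
gripper_force: 30.0
```

Request:
{"api": "move_arm", "payload": {"targets": "0 0 0.4 0;0 0 1 0;0 0 1 0;0 0 1 0;0 0 1 0;0 0 0 0;0 -0.5 0 -0.7;0 -0.9 0 -0.8;0 -0.9 0 -0.8;0 -0.9 0 -0.8"}}

```text
time_s: 19.37
tcp_pos: [0.5759, 0.1012, 0.1492]
ee_rot: [[0.681, 0.732, -0.003], [0.732, -0.681, -0.001], [-0.002, -0.002, -1.0]]
wrist_force: [0.3, -0.1, -3.5]
gripper_width: 0.571
gripper_force: 30.0
```

Request:
{"api": "move_arm", "payload": {"targets": "0 -0.9 0 -0.8;0 -0.9 0 -0.8;0 -0.9 0 -0.8;0 -0.9 0 -0.8;0 -0.9 0 -0.8;0 -0.9 0 -0.8;0 -0.9 0 -0.8;0 -0.9 0 -0.8;0 -0.9 0 -0.8;0 -0.9 0 -0.8"}}

```text
time_s: 20.2
tcp_pos: [0.576, -0.1239, 0.1492]
ee_rot: [[0.992, 0.122, -0.003], [0.122, -0.992, 0.001], [-0.003, -0.001, -1.0]]
wrist_force: [-0.0, 0.3, -2.9]
gripper_width: 0.576
gripper_force: 30.0
```

Request:
{"api": "move_arm", "payload": {"targets": "0.2 -0.9 0 -0.8;0 -0.9 0 -0.8;0 -0.9 0 -0.6;0 -0.3 0 0;0 0 0 0;0 0 0 0;0 0 0 0"}}

```text
time_s: 20.78
tcp_pos: [0.5818, -0.197, 0.1501]
ee_rot: [[0.998, -0.064, -0.001], [-0.064, -0.998, 0.001], [-0.001, -0.001, -1.0]]
wrist_force: [0.0, -0.6, -3.1]
gripper_width: 0.571
gripper_force: 30.0
```

```bash
python3 snap.py w7
```

```text
20.7833 [ 0.5818 -0.197   0.1501] -93.69 j6 90.0 F [ 0.  -0.6 -3.1] w 49.6 29.9997784691368
```

View pics/w7.png

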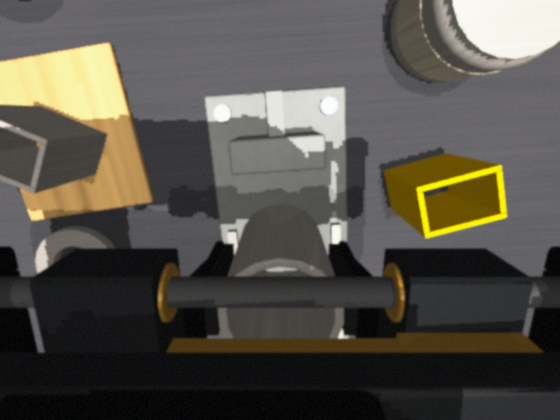

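The square tube stands on the board at about (30,150). The round tube hangs just short of the anvil, whose face edge is near row 170, and it is clear of it. Lowering.

Request:
{"api": "move_arm", "payload": {"targets": "0 0 -0.7 0.7;0 0 -1 0;0 0 -1 0;0 0 -0.8 0;0 0 -0.4 0;0 0 -0.1 0;0 0 0 0;0 0 0 0"}}

```text
time_s: 21.5
tcp_pos: [0.5834, -0.1978, 0.0522]
ee_rot: [[1.0, -0.003, 0.003], [-0.003, -1.0, -0.001], [0.003, 0.001, -1.0]]
wrist_force: [0.4, 1.1, -2.7]
gripper_width: 0.57
gripper_force: 30.0
```

Request:
{"api": "move_arm", "payload": {"targets": "0 0.05 -0.15 0;0 0 -0.08 0;0 0 -0.04 0;0 0 0 0;0 0 0 0"}}

```text
time_s: 21.92
tcp_pos: [0.5831, -0.1965, 0.046]
ee_rot: [[1.0, -0.004, 0.003], [-0.004, -1.0, -0.0], [0.003, 0.0, -1.0]]
wrist_force: [-1.5, 2.7, 5.7]
gripper_width: 0.567
gripper_force: 30.0
```

Request:
{"api": "move_arm", "payload": {"targets": "0 0 0 0;0 0 0 0;0 0 0 0;0 0 0 0;0 0 0 0;0 0 0 0;0 0 0.5 0;0 0 1 0;0 0 1 0;0 0 1 0", "gripper": 87}}

```text
time_s: 22.75
tcp_pos: [0.5819, -0.1967, 0.1322]
ee_rot: [[1.0, -0.004, -0.001], [-0.004, -1.0, -0.0], [-0.001, 0.0, -1.0]]
wrist_force: [0.2, -0.3, -0.0]
gripper_width: 0.999
gripper_force: 0.0
```

Request:
{"api": "move_arm", "payload": {"targets": "0 0 0.8 0.6;0.2 0.6 0 1;0.2 0.6 0 1;0.2 0.6 0 1;0.2 0.6 0 1;0.2 0.6 0 1;0.2 0.6 0 1;0.2 0.6 0 1;0.2 0.6 0 1;0.2 0.6 0 1"}}

```text
time_s: 23.58
tcp_pos: [0.6273, -0.0609, 0.1514]
ee_rot: [[0.669, 0.743, -0.0], [0.743, -0.669, -0.0], [-0.0, -0.0, -1.0]]
wrist_force: [0.3, -0.1, 0.1]
gripper_width: 0.998
gripper_force: 0.0
```

Request:
{"api": "move_arm", "payload": {"targets": "0.2 0.7 0 1;0.2 0.7 0 1;0.2 0.6 0 1;0 0 0 0;0 0 0 0"}}

```text
time_s: 24.0
tcp_pos: [0.6421, -0.0111, 0.1512]
ee_rot: [[0.458, 0.889, -0.001], [0.889, -0.458, -0.0], [-0.0, -0.0, -1.0]]
wrist_force: [0.3, -0.4, -0.4]
gripper_width: 0.999
gripper_force: 0.0
```

```bash
python3 snap.py w8
```

```text
24.0 [ 0.6421 -0.0111  0.1512] -27.25 j6 139.3 F [ 0.3 -0.4 -0.4] w 86.9 0.0
```

Request:
{"api": "move_arm", "payload": {"targets": "0.1 0 -0.5 0;0 0 -1 0;0 0 -1 0;0 0 -1 0;0 0 -0.7 0;0 0 -0.3 0;0 0 0 0;0 0 0 0"}}

```text
time_s: 24.72
tcp_pos: [0.6449, -0.0123, 0.039]
ee_rot: [[0.458, 0.889, 0.0], [0.889, -0.458, -0.0], [-0.0, 0.0, -1.0]]
wrist_force: [0.6, -0.9, 0.8]
gripper_width: 0.998
gripper_force: 0.0
```

Request:
{"api": "move_arm", "payload": {"targets": "0 0 0 0;0 0 0 0;0 0 0 0;0 0 0 0;0 0 0 0;0 0 0 0;0 0 0 0;0 0 0 0;0 0 0 0;0 0 0 0", "gripper": 0}}

```text
time_s: 25.55
tcp_pos: [0.6448, -0.0116, 0.0391]
ee_rot: [[0.458, 0.889, 0.0], [0.889, -0.458, -0.0], [0.0, 0.0, -1.0]]
wrist_force: [0.7, -1.0, 0.7]
gripper_width: 0.457
gripper_force: 30.0
```

Request:
{"api": "move_arm", "payload": {"targets": "0 0 0.4 0;0 0 1 0;0 0 1 0;0 0 1 0;0 0 1 0;-0.3 0.8 0.1 0;-0.3 0.9 0 0;-0.3 0.9 0 0;-0.3 0.9 0 0;-0.3 0.9 0 0"}}

```text
time_s: 26.38
tcp_pos: [0.6059, 0.0991, 0.1514]
ee_rot: [[0.458, 0.889, -0.002], [0.889, -0.458, -0.0], [-0.001, -0.001, -1.0]]
wrist_force: [0.5, -0.1, -3.5]
gripper_width: 0.456
gripper_force: 30.0
```

Request:
{"api": "move_arm", "payload": {"targets": "-0.3 0.9 0 0;-0.3 0.9 0 0;-0.3 0.9 0 0;-0.3 0.7 0 0;0 0 0 0;0 0 0 0;0 0 0 0"}}

```text
time_s: 26.97
tcp_pos: [0.5768, 0.183, 0.1514]
ee_rot: [[0.458, 0.889, -0.001], [0.889, -0.458, -0.0], [-0.001, -0.001, -1.0]]
wrist_force: [1.0, -0.3, -2.9]
gripper_width: 0.457
gripper_force: 30.0
```

```bash
python3 snap.py w9
```

```text
26.9667 [0.5768 0.183  0.1514] -27.24 j6 119.9 F [ 1.  -0.3 -2.9] w 39.8 29.997077104635537
```

View pics/w9.png

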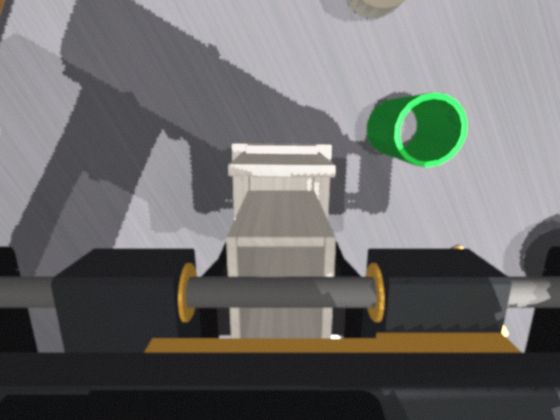

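The tube hangs upright over the cradle. Its far lower edge is at row ~191, and the near cheek's inner edge at row ~176. I'll check the fit numerically.

```bash
python3 - <<'E'
from h import *
s,_=load("w9");R=s["ee_rot"];p0=s["tcp_pos"]
f=lambda u,v,z:(R.T@(onz("w9",u,v,z)-p0))[:2].round(4)*1e3
b=p0[2]-.031
for nm,u,v,z in [("low L",241,191,b),("low R",325,191,b),("rim L",226,240,b+.08),("rim R",334,240,b+.08),("cheek in L",228,176,.098),("cheek in R",335,176,.098)]: print(nm,f(u,v,z))
print("rack-tcp in tool",R.T@(np.array([.5779,.1835,0])-p0)*1e3)
import cv2
g=cv2.imread("pics/w9.png")
print(g[165:200,280].max(1))
E
```

```text
low L [ 32.7 -23.1]
low R [32.8 26.6]
rim L [ 32.4 -19.2]
rim R [32.4 19.7]
cheek in L [ 37.7 -34. ]
cheek in R [37.8 35.8]
rack-tcp in tool [  1.10039104   0.82479547 151.42049051]
[228 245 248 248 247 247 246 246 246 243 236 220 205 204 202 205 204 205
 204 204 205 206 204 204 194 173 149 139 135 136 134 134 135 136 137]
```

Request:
{"api": "move_arm", "payload": {"targets": "0.02 -0.04 -0.5 0;0 0 -1 0;0 0 -1 0;0 0 -1 0;0 0 -0.5 0;0 0 -0.2 0;0 0 0 0;0 0 0 0"}}

```text
time_s: 27.68
tcp_pos: [0.5785, 0.182, 0.0472]
ee_rot: [[0.458, 0.889, 0.001], [0.889, -0.458, 0.0], [0.001, 0.001, -1.0]]
wrist_force: [0.7, 1.1, -2.6]
gripper_width: 0.455
gripper_force: 30.0
```

Request:
{"api": "move_arm", "payload": {"targets": "0 0 -0.15 0;0 0 -0.08 0;0 0 -0.04 0;0 0 0 0;0 0 0 0"}}

```text
time_s: 28.1
tcp_pos: [0.5782, 0.1826, 0.0411]
ee_rot: [[0.457, 0.889, 0.002], [0.889, -0.457, 0.001], [0.001, 0.001, -1.0]]
wrist_force: [-1.1, 0.1, 4.0]
gripper_width: 0.457
gripper_force: 30.0
```

Request:
{"api": "move_arm", "payload": {"targets": "0 0 0 0;0 0 0 0;0 0 0 0;0 0 0 0;0 0 0 0;0 0 0 0;0 0 0.5 0;0 0 1 0;0 0 1 0;0 0 1 0", "gripper": 80}}

```text
time_s: 28.93
tcp_pos: [0.5774, 0.1822, 0.128]
ee_rot: [[0.458, 0.889, -0.001], [0.889, -0.458, -0.001], [-0.001, -0.0, -1.0]]
wrist_force: [1.1, 0.1, -0.4]
gripper_width: 0.914
gripper_force: 0.0
```

Request:
{"api": "move_arm", "payload": {"targets": "0 0 0.8 0;-0.5 -0.9 0 -0.8;-0.5 -0.9 0 -0.8;-0.5 -0.9 0 -0.8;-0.5 -0.9 0 -0.8;-0.5 -0.9 0 -0.8;-0.5 -0.9 0 -0.8;-0.5 -0.9 0 -0.8;-0.5 -0.9 0 -0.8;-0.5 -0.9 0 -0.8", "gripper": 0}}

```text
time_s: 29.77
tcp_pos: [0.4644, -0.0211, 0.1474]
ee_rot: [[0.894, 0.447, 0.0], [0.447, -0.894, 0.0], [0.0, 0.0, -1.0]]
wrist_force: [0.2, -0.3, -0.6]
gripper_width: 0.242
gripper_force: 0.0
```

Request:
{"api": "move_arm", "payload": {"targets": "-0.5 -0.9 0 -0.8;-0.5 -0.9 0 -0.8;-0.5 -0.9 0 -0.8;-0.5 -0.9 0 -0.8;-0.5 -0.9 0 -0.8;-0.5 -0.9 0 -0.7;-0.5 -0.9 0 0;-0.3 -0.5 0 0;0 0 0 0;0 0 0 0"}}

```text
time_s: 30.6
tcp_pos: [0.37, -0.1905, 0.1474]
ee_rot: [[0.998, 0.055, 0.001], [0.055, -0.998, -0.0], [0.001, 0.0, -1.0]]
wrist_force: [-0.7, 0.3, 0.3]
gripper_width: 0.001
gripper_force: 0.0
```

```bash
python3 snap.py w10
```

```text
30.6 [ 0.37   -0.1905  0.1474] -86.84 j6 97.8 F [-0.7  0.3  0.3] w 0.1 0.0
```

View pics/w10.png

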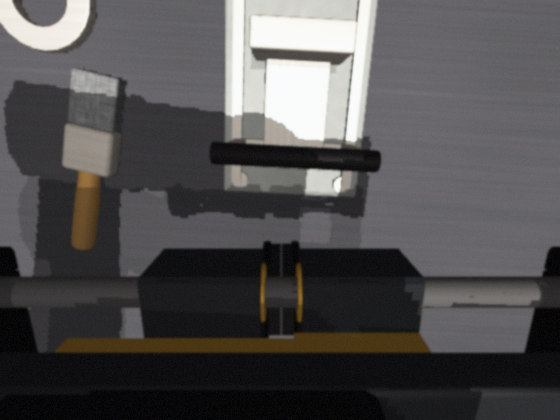

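The open jaw's bar is at about (296,156), ahead of the shut fingers, with clear space to lower behind it.

Request:
{"api": "move_arm", "payload": {"targets": "0 -0.2 -0.7 -0.6;0 0 -1 0;0 0 -1 0;0 0 -0.7 0;0 0 -0.2 0;0.2 0 0 0;0.2 0 0 0;0.2 0 0 0;0.2 0 0 0;0 0 0 0"}}

```text
time_s: 31.48
tcp_pos: [0.3926, -0.1953, 0.0584]
ee_rot: [[1.0, 0.005, 0.004], [0.005, -1.0, -0.001], [0.004, 0.001, -1.0]]
wrist_force: [-0.2, 1.0, 0.0]
gripper_width: 0.006
gripper_force: 0.0
```

Request:
{"api": "move_arm", "payload": {"targets": "0.2 0 0 0;0.15 0 0 0;0.15 0 0 0;0.15 0 0 0;0.15 0 0 0;0.15 0 0 0;0 0 0 0"}}

```text
time_s: 32.07
tcp_pos: [0.415, -0.1953, 0.0574]
ee_rot: [[1.0, 0.005, 0.002], [0.005, -1.0, -0.0], [0.002, 0.0, -1.0]]
wrist_force: [0.3, 0.3, 1.5]
gripper_width: 0.008
gripper_force: 0.0
```

Request:
{"api": "move_arm", "payload": {"targets": "-0.8 0 0 0;-0.8 0 0 0;0 0 1 0;0 0 1 0;0 0 1 0;0 0 1 0;0.8 0 1 0;0.8 0 1 0;0.8 0 0 0;0 0 0 0"}}

```text
time_s: 32.9
tcp_pos: [0.4392, -0.1955, 0.2096]
ee_rot: [[1.0, 0.006, 0.009], [0.006, -1.0, -0.002], [0.009, 0.002, -1.0]]
wrist_force: [0.3, -0.1, -0.3]
gripper_width: 0.007
gripper_force: 0.0
```

```bash
python3 snap.py w11; python3 - <<'E'
from h import *
from station import *
c=capture("top");s,_=load("w11");pickle.dump((s,c),open("pics/top1.pkl","wb"))
c2=capture("scene");pickle.dump((s,c2),open("pics/scene1.pkl","wb"))
w=cv2.imread("pics/w11.png");rz=lambda i:cv2.resize(i,(400,300),interpolation=cv2.INTER_CUBIC)
t=c["image"];q=c2["image"]
cv2.imwrite("pics/crop3.png",np.vstack([np.hstack([rz(w[0:210,140:420]),rz(t[175:265,290:410])]),np.hstack([rz(q[170:260,165:285]),rz(q[160:220,295:375])])]))
E
```

```text
32.9 [ 0.4392 -0.1955  0.2096] -89.67 j6 94.8 F [ 0.3 -0.1 -0.3] w 0.6 0.0
```

View pics/crop3.png

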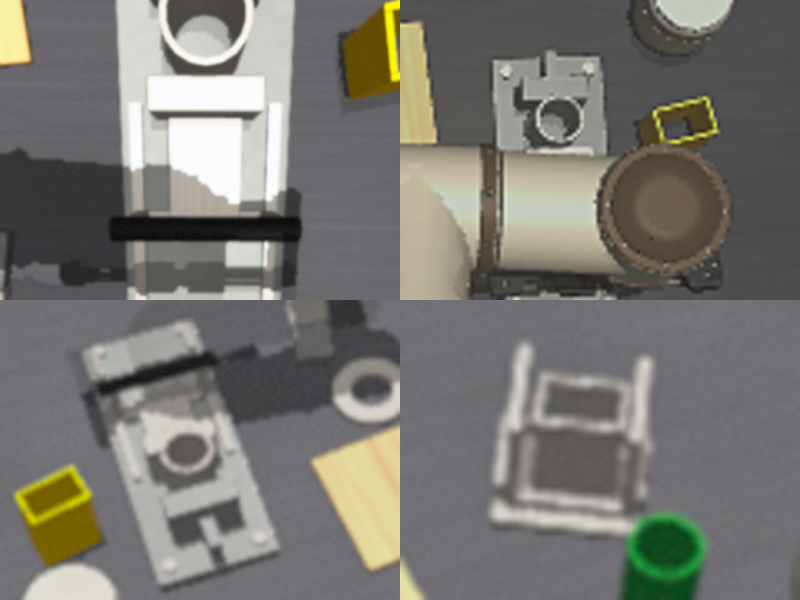

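The square tube stands in the cradle. The jaw has left the catch, and the round tube stands between jaw and anvil. I'll wait a moment and measure the closure.

Request:
{"api": "move_arm", "payload": {"targets": "0.8 0 0 0;0.8 0 0 0;0.8 0 0 0;0 0 0 0;0 0 0 0;0 0 0 0;0 0 0 0;0 0 0 0;0 0 0 0;0 0 0 0"}}

```text
time_s: 33.88
tcp_pos: [0.4935, -0.1952, 0.2075]
ee_rot: [[1.0, 0.004, 0.0], [0.004, -1.0, -0.0], [0.0, 0.0, -1.0]]
wrist_force: [-0.9, 0.2, 0.8]
gripper_width: 0.006
gripper_force: 0.0
```

```bash
python3 snap.py w12; python3 - <<'E'
from h import *
for n in("w11","w12"):
    g=cv2.imread(f"pics/{n}.png").max(2);m=cv2.inRange(g,0,40);m[240:]=0
    for u in(262,285,305):
        k=np.where(m[100:240,u])[0]+100
        if len(k): print(n,u,k.min(),k.max(),onz(n,u,np.median(k),.07)[:2].round(4))
im=cv2.imread("pics/w12.png");cv2.imwrite("pics/crop4.png",cv2.resize(im[30:240,140:420],(800,600),interpolation=cv2.INTER_CUBIC))
E
```

```text
33.8833 [ 0.4935 -0.1952  0.2075] -89.75 j6 94.3 F [-0.9  0.2  0.8] w 0.6 0.0
w11 262 153 167 [ 0.4767 -0.177 ]
w11 285 153 167 [ 0.4768 -0.1977]
w11 305 153 167 [ 0.477  -0.2158]
w12 262 210 223 [ 0.4772 -0.1761]
w12 285 210 223 [ 0.4773 -0.1977]
w12 305 210 223 [ 0.4775 -0.2164]
```

View pics/crop4.png

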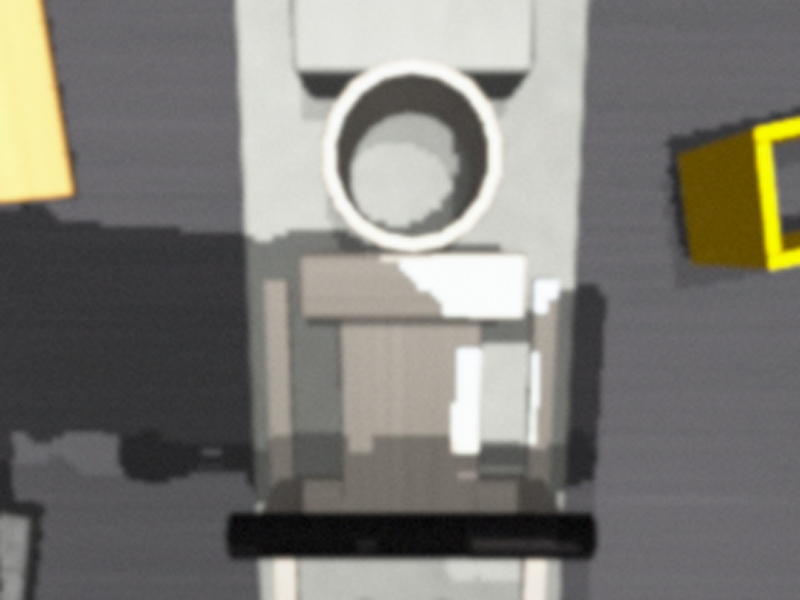

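The bar is at rest at x 0.477, a travel of about 19.5 mm. The round tube stands central against the anvil at crop position (412,155). Handing in.

```bash
python3 -c "
from station import *
print(finish_job())"
```

```text
the job is handed in; nothing more can be done
None
```

The job is handed in: in the last images the jaw is closed on the round tube (measured travel about 19.5 mm) and the rectangular tube stands in the cradle; nothing was knocked over, about 34 s were used, and no verdict came back.

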